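# Trace the slate joint with the orange pick

## Robot

A 6-joint arm with a two-finger parallel gripper is mounted at the origin on the work surface. World frame = base frame: x ahead of the robot, y to its left, z up, the work surface at z = 0. Lengths are in mm, angles in rad, forces in N, time in s.
With the tool pointing down it reaches from about 250 to 775 mm from the base axis. Payload 8.9 kg.
Tool frame: the origin (TCP) lies at the very end of the fingers, on their centre line; the grasp point (between the pads) lies 19 mm behind it (arm.grip_depth is the distance from the TCP to the grasp point, in mm); z points along the fingers, y is the line along which they close (so a half turn about z gives the same grasp; the last joint's range is limited). The gripper opens to 85 mm and grips with 20 to 120 N. Pads are 22 mm wide; open, the fingers measure 114 mm over their backs; the gripper's body (76 mm by 85 mm) begins 54 mm behind the grasp point. The pads swing forward as they close: fully open they stand 13 mm farther back than shut.
Start: joints at [-1.484, 0.291, -0.153, 1.127, 0, 1.431], TCP at [117.542, -511.671, 231.305] pointing down, gripper open.
Joint ranges: [-2.52, 2.52], [-0.91, 1.74], [-1.3, 1.37], [-1.96, 2.02], [-1.52, 1.47], [-3.14, 3.14]. Speed limits (rad/s): [2.22, 2.22, 2.79, 3.14, 3.14, 3.14].

## Interface

Orientations are given as a rotation vector (axis times angle).
In Python, from station import arm gives the robot as it stands.
- The arm moves only by the tool move_tool, called after "Emit:" as name([rows], argument=value, ...), one row to a line, values as JSON. Schema: {"type":"object","properties":{"increments":{"type":"array","items":{"type":"object","properties":{"tx":{"type":"number"},"ty":{"type":"number"},"tz":{"type":"number"},"rx":{"type":"number"},"ry":{"type":"number"},"rz":{"type":"number"}},"additionalProperties":false},"minItems":1,"maxItems":8},"aperture":{"type":"number"},"clamp_n":{"type":"number"},"only":{"type":"string"},"quiet":{"type":"boolean"},"lines":{"type":"string"}},"required":["increments"],"additionalProperties":false}. increments is a list of rows, 1 to 8 of them, each an object with the fields tx, ty, tz (the shift in shares of the most that a row can go, 1 being 62.5 mm), rx, ry, rz (a rotation vector in rad); a field left out counts as zero; each row shifts and turns the commanded pose from where the row before left it, along the tool's axes as they then stand; what a row does not reach is not made up. A row lasts 1/8 s, in which the tool goes at most 62.5 mm and 0.188 rad, less where a joint would pass 70% of its speed; a pose out of reach is approached as far as the arm can. aperture is the finger opening in mm, set as the call begins (left out keeps the last). The fingers move at their own pace and stop on an object; clamp_n is the grip in N (left out, the last holds). Time passes only in rows, so rows that do not move let the fingers close. The tool returns the time, the measured TCP pose, the force, the opening and the grip force at its end. only (a regular expression) keeps the lines of the reply that match it, lines (a string "A,B") keeps lines A to B, and quiet returns only ok. Input that does not fit is refused with a message, and nothing moves.
- arm.observe(): the state, without advancing time (a new reading comes with each control period).
- arm.capture(name): name is "side" or "top"; returns the picture (420x560x3 uint8, red, green, blue); there is no depth.
- arm.camera_info(name): a dict with "mtx" (3x3 intrinsics, pixels), "distortion" ([k1, k2, p1, p2, k3] as OpenCV has them; the pictures are not rectified), "R" (3x3) and "t" (3): a world point X has camera coordinates R X + t. Camera axes: x right, y down, z forward; pixel columns grow to the right and rows downward; lengths in mm; the calibration is good to about 2 mm. A picture is of the moment at which its call begins. camera_info takes no time and is no camera call.
- arm.job_done(): hands the job in; it is judged then, once.
The state is a dict: "t": time; "joint_pos": joint angles; "qd": joint speeds; "joint_torque": joint torques, N m; "tcp_pos": TCP position; "orientation": TCP orientation; "wrist_force": force on the tool from outside, world axes, zero at the start; "moment": the same for the moment, N m; "gripper_width": finger opening in mm; "gripper_force": force on a finger pad.
Only numpy, scipy, OpenCV 4.12 (cv2) and the standard library are available. Lean on these libraries where they do the work, as an engineer would, in place of code of your own. Each camera call takes 0.05 s, during which the arm holds its last target. There are 200 camera calls.

## Task

Lift the orange-handled pick out of the charcoal canister and set its tip at the orange dot on the slate board. Guide the tip slowly, no faster than about 5 cm per second, in one pass along the joint between slate and steel to the white dot, with the tip touching lightly or skimming just a few millimetres above it and never straying onto the board beside the joint. Then put the pick back upright in the hole in the charcoal canister's lid, lowering it rather than dropping it.

Things in the scene. Friction and masses are not known exactly. Their poses are not given: they have to be found in the camera images.
- pick: Orange-handled pick, loose, about 60 g, 126 mm long, round, upright. Origin at the centre of its tip (lower end), z up along it. Steel shank 70 mm long, 12 mm diameter, tapering over the lowest 20 mm to 6 mm; orange collar disc 48 mm diameter at z 70-76 mm; orange handle 18 mm diameter at z 76-126 mm (grasp here from above). Hangs in the canister, tip 8 mm above the table.
- pick_tip (a point): The point of the pick: same place as the pick's origin, the centre of the shank's lower end. (The blue-handled tool stands in a white pot, at least 100 mm from the pick centre to centre; both handles reach 134 mm above the table, nothing else within reach of the path is over 90 mm high.)
- slate_board: Fixed board, 200 mm long (y), 20 mm high: dark slate (x -101 to -1 mm) and bright steel strip (x 1 to 46 mm), tops flush. Origin on the underside below the joint's middle. The joint, a thin black line too shallow to catch the tip, runs along y at x = 0, z = 20 mm. 18 mm dots on it: orange (start) at y +80 mm, white (end) at y -80 mm. A loose ring, 12 mm high, lies on the slate.
- canister: Charcoal screw-top canister, fixed on the table, 68 mm diameter (lid 72 mm), 78 mm high. Origin at the centre of the underside, z up. The lid (top at z = 78 mm) has a central round hole 30 mm in diameter into the hollow inside (floor at z = 4 mm). Seated, the pick's collar rests on the lid and the pick's origin is 8 mm above the canister's.

How it is judged (in metres and radians):
On the way, in this order (a step that is already met when the one before it is completed fails the run):
1. the pick's tip is at the orange dot, on the surface or just above it (x of pick_tip in the frame of slate_board between -0.013 and 0.013 m and y of pick_tip in the frame of slate_board between 0.067 and 0.093 m and z of pick_tip in the frame of slate_board between 0.012 and 0.033 m), for 0.1 s.
2. the pick's tip is a quarter of the way along the joint, on the surface or just above it (x of pick_tip in the frame of slate_board between -0.013 and 0.013 m and y of pick_tip in the frame of slate_board between 0.027 and 0.053 m and z of pick_tip in the frame of slate_board between 0.012 and 0.033 m), for 0.1 s.
3. the pick's tip is half way along the joint, on the surface or just above it (x of pick_tip in the frame of slate_board between -0.013 and 0.013 m and y of pick_tip in the frame of slate_board between -0.013 and 0.013 m and z of pick_tip in the frame of slate_board between 0.012 and 0.033 m), for 0.1 s.
4. the pick's tip is three quarters of the way along the joint, on the surface or just above it (x of pick_tip in the frame of slate_board between -0.013 and 0.013 m and y of pick_tip in the frame of slate_board between -0.053 and -0.027 m and z of pick_tip in the frame of slate_board between 0.012 and 0.033 m), for 0.1 s.
5. the pick's tip is at the white dot, on the surface or just above it (x of pick_tip in the frame of slate_board between -0.013 and 0.013 m and y of pick_tip in the frame of slate_board between -0.093 and -0.067 m and z of pick_tip in the frame of slate_board between 0.012 and 0.033 m), for 0.1 s.
At the end, for the whole second after the job is handed in: The pick hangs at rest and released in the hole of the charcoal canister's lid: upright within 10 degrees, its origin within 13 mm of the canister's axis, its collar down on the lid within 6 mm (horizontal distance between pick and canister below 0.013 m and z of pick in the frame of canister between 0.002 and 0.014 m and angle between pick's own z axis and vertical below 0.17 rad and linear speed of pick below 0.03 m/s); the robot touches nothing.
It fails at once if the pick moves faster than 0.12 m/s while its tip is at the joint between the dots (x of pick_tip in the frame of slate_board between -0.02 and 0.02 m and y of pick_tip in the frame of slate_board between -0.065 and 0.065 m and z of pick_tip in the frame of slate_board below 0.033 m and linear speed of pick above 0.12 m/s).
It fails at once if the tip is put down on the board (under 6 mm above it) more than 20 mm to the side of the joint (y of pick_tip in the frame of slate_board between -0.1 and 0.1 m and z of pick_tip in the frame of slate_board below 0.026 m and (x of pick_tip in the frame of slate_board between -0.101 and -0.02 m or x of pick_tip in the frame of slate_board between 0.02 and 0.046 m)).
It fails at once if the pick presses on the board with more than 20 N (contact force between pick and slate_board above 20 N).
It fails at once if the pick is dropped: it moves faster than 0.7 m/s out of the fingers (contact force between pick and the fingers below 0.05 N and linear speed of pick above 0.7 m/s).
It also fails if it takes over 72 s, if anything falls off the work surface, if the arm or the gripper's body presses on something with over 40 N, if the wrist force passes 120 N, or if a joint passes its speed limit or range.

## Working session

There is one attempt and no reset: what is moved stays moved. The work goes in short steps, Python scripts to look and compute and a tool call to move; the robot and the scene stay as the last step left them, time stands still between calls to the robot, and variables do not carry over. Pictures are saved under pics/ and viewed, at most 10 in all, crops included, and the job is handed in when it is done.

```bash
ls; mkdir -p pics; python3 - <<'E'
from station import arm
import cv2,numpy as np
for n in("top","side"):
    im=arm.capture(n); cv2.imwrite(f"pics/{n}0.png",cv2.cvtColor(im,cv2.COLOR_RGB2BGR))
    c=arm.camera_info(n); print(n,np.round(c["mtx"],1).tolist(),c["distortion"],np.round(-np.array(c["R"]).T@c["t"],0))
print(arm.observe())
E
```

```text
pics
station.py
top [[390.2, 0.0, 278.8], [0.0, 390.2, 210.7], [0.0, 0.0, 1.0]] [-0.11188847  0.          0.          0.          0.        ] [458. -85. 684.]
side [[442.5, 0.0, 277.4], [0.0, 442.5, 211.5], [0.0, 0.0, 1.0]] [0.02933411 0.         0.         0.         0.        ] [294. 286. 527.]
{'t': 0.1, 'joint_pos': array([-1.48424135e+00,  2.91209428e-01, -1.53990452e-01,  1.12671625e+00,
        7.95367348e-06,  1.43149787e+00]), 'qd': array([-0.00027713, -0.00252927,  0.00079893, -0.00191095,  0.00063806,
       -0.00054051]), 'joint_torque': array([ 1.62080742e-03, -5.37978315e+01,  3.31917500e+01,  9.24653228e-03,
       -1.85100253e-04,  9.95509509e-06]), 'tcp_pos': array([ 117.54262902, -511.29655236,  230.81982134]), 'orientation': array([-3.12047036e+00, -3.53890070e-01, -5.88505454e-05]), 'wrist_force': array([ 0.2936791 , -0.2837001 , -0.09924516]), 'moment': array([-0.06152493, -0.04350969,  0.00990216]), 'gripper_force': 0.0, 'gripper_width': 85.57488593524518}
```

View pics/top0.png

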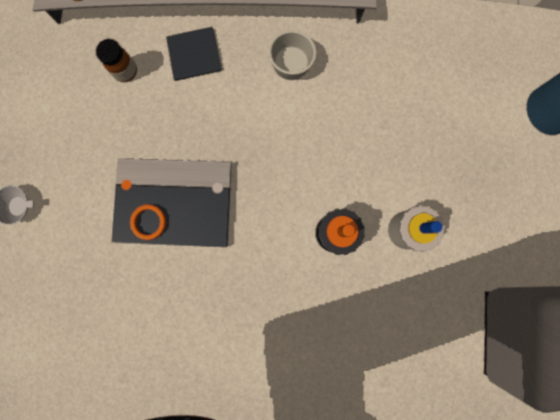

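View pics/side0.png

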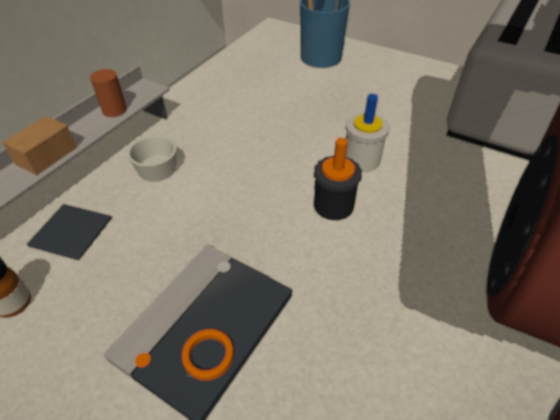

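The top view shows the orange dot at (126,185), the white dot at (217,188), the pick collar at (342,231) with its handle top at about (348,229), and the blue tool at (424,228). In the side view the dots are at (143,360) and (224,267), and the pick handle is at (341,145).

```bash
cat > h.py <<'E'
import cv2,numpy as np
from station import arm
def ray(n,uv):
    c=arm.camera_info(n);R=np.array(c["R"]);t=np.array(c["t"]).ravel()
    p=cv2.undistortPoints(np.array([[uv]],float),np.array(c["mtx"]),np.array(c["distortion"]))[0,0]
    return -R.T@t,R.T@np.array([*p,1])
def plane(n,uv,z):
    o,d=ray(n,uv);return o+d*(z-o[2])/d[2]
def tri(a,b):
    (o,d),(p,e)=ray("top",a),ray("side",b)
    s=np.linalg.lstsq(np.c_[d,-e],p-o,rcond=None)[0]
    return (o+d*s[0]+p+e*s[1])/2, np.linalg.norm(o+d*s[0]-p-e*s[1])
def blobs(im,lo,hi,mn=15):
    m=cv2.inRange(cv2.cvtColor(im,cv2.COLOR_RGB2HSV),lo,hi)
    n,l,s,c=cv2.connectedComponentsWithStats(m)
    return m,l,[(i,s[i].tolist(),np.round(c[i],1)) for i in range(1,n) if s[i,4]>=mn]
E
python3 - <<'E'
from h import *
for n in("top","side"):
    im=cv2.cvtColor(cv2.imread(f"pics/{n}0.png"),cv2.COLOR_BGR2RGB)
    m,l,b=blobs(im,(3,190,120),(16,255,255))
    for i,s,c in b: print(n,"orange",s,c,"z20",plane(n,c,20).round(1),"z84",plane(n,c,84).round(1))
    roi=im[150:240,200:240] if n=="top" else im[250:285,205:240]
    print("pix",roi.shape)
    g=cv2.cvtColor(im,cv2.COLOR_RGB2GRAY); 
    x,y=(217,188) if n=="top" else (224,267)
    print(g[y-9:y+10,x-9:x+10])
a=cv2.imread("pics/top0.png")[195:270,305:460];b=cv2.imread("pics/side0.png")[90:225,300:400]
a=cv2.resize(a,None,fx=4,fy=4,interpolation=cv2.INTER_CUBIC);cv2.imwrite("pics/c_top.png",a)
E
```

```text
top orange [121, 181, 10, 8, 61] [125.9 184.6] z20 [554.8 171.4  20. ] z84 [545.4 146.6  84. ]
top orange [130, 205, 35, 35, 393] [147.1 221.7] z20 [490.9 130.7  20. ] z84 [487.7 109.9  84. ]
top orange [327, 216, 31, 31, 729] [341.7 231.3] z20 [ 479.8 -203.3   20. ] z84 [ 477.7 -191.9   84. ]
pix (90, 40, 3)
[[140 140 142 141 141 141 141 141 140 142 143 142 140 142 141 142 142 142
  142]
 [140 139 139 140 141 140 139 140 141 142 141 142 142 143 143 143 141 143
  141]
 [137 137 137 138 137 137 138 138 140 141 140 140 140 141 140 141 139 141
  140]
 [135 135 136 135 137 136 139 143 148 148 147 143 141 139 138 138 138 139
  138]
 [135 135 136 134 137 140 147 154 159 159 158 156 150 144 140 136 136 136
  136]
 [135 136 136 136 140 150 158 163 164 165 165 163 160 153 144 137 136 136
  136]
 [132 133 135 137 146 157 163 164 166 166 164 166 164 160 149 139 137 136
  138]
 [113 114 114 127 147 161 165 167 165 167 166 166 166 161 147 134 132 131
  131]
 [ 77  78  80  98 133 160 165 166 166 167 165 166 166 160 140 111  96  94
   96]
 [ 57  58  58  79 123 157 165 166 165 166 166 165 166 158 13
[... 1907 characters left out ...]
 156 156 157 157 156 153 145 123  90  68  64
   65]
 [134 135 140 148 153 155 156 156 155 156 155 152 145 129 102  78  67  66
   64]
 [134 134 137 140 142 145 149 153 152 150 146 139 123 103  82  68  65  65
   65]
 [134 135 131 122 115 118 129 136 136 131 123 111  95  78  69  66  66  65
   64]
 [134 131 119  99  82  86  97 106 104  98  90  83  74  68  66  66  65  65
   65]
 [131 119  99  77  65  68  74  76  76  73  71  69  66  65  66  66  65  65
   64]
 [119 100  76  64  63  66  67  67  67  67  67  65  65  66  65  65  65  65
   64]
 [102  79  64  63  66  66  67  66  66  65  66  66  66  64  65  65  65  63
   64]
 [ 82  65  64  66  66  66  67  67  66  65  65  65  65  65  64  64  63  63
   63]]
```

View pics/c_top.png

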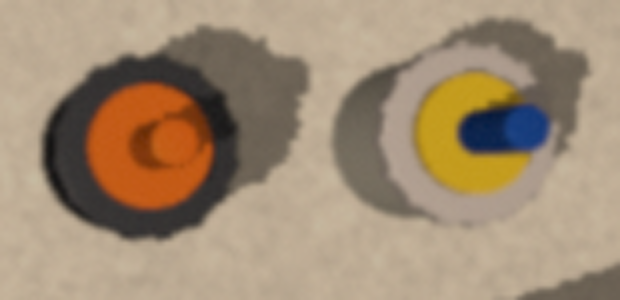

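The crop shows the collar disc at about full-image (342.1,231.1) and the handle top at (348.2,229.8). The blue handle top is at (436,226.5).

```bash
python3 - <<'E'
from h import *
print("collar",plane("top",(342.0,231.0),84).round(1)); print("handle top",plane("top",(348.2,229.8),134).round(1)); print("blue",plane("top",(436,226.5),134).round(1))
o1,o2=plane("top",(125.9,184.6),20),plane("side",(142.4,359.8),20)
w1,w2=plane("top",(217.1,187.6),20),plane("side",(223.5,266.4),20)
print("O",o1.round(1),o2.round(1),tri((125.9,184.6),(142.4,359.8)));print("W",w1.round(1),w2.round(1),tri((217.1,187.6),(223.5,266.4)))
# canister lid ring, dark pixels incl. orange in ROI
im=cv2.imread("pics/side0.png");hsv=cv2.cvtColor(im,cv2.COLOR_BGR2HSV)
m=cv2.inRange(hsv,(3,190,120),(16,255,255));ys=[r for r in range(135,190)]
for r in ys:
    x=np.where(m[r,300:400])[0]
    if len(x):print(r,x.min()+300,x.max()+300,end=' | ')
s=arm.observe();print(cv2.Rodrigues(s["orientation"])[0].round(3))
E
```

```text
collar [ 478.1 -192.4   84. ]
handle top [ 478.3 -192.3  134. ]
blue [ 484.6 -321.3  134. ]
O [554.8 171.4  20. ] [554.7 171.   20. ] (array([554.60510923, 171.13022845,  20.43626501]), np.float64(0.20848022944771072))
W [551.6  11.4  20. ] [551.3  11.   20. ] (array([551.34387743,  11.2586041 ,  20.37816806]), np.float64(0.39338415337703275))
139 338 345 | 140 337 346 | 141 337 346 | 142 337 346 | 143 336 346 | 144 337 346 | 145 336 346 | 146 336 345 | 147 336 345 | 148 336 345 | 149 336 345 | 150 336 345 | 151 336 345 | 152 336 345 | 153 336 344 | 154 335 344 | 155 335 344 | 156 335 344 | 157 334 344 | 158 329 345 | 159 327 347 | 160 326 349 | 161 325 350 | 162 324 351 | 163 323 352 | 164 323 353 | 165 323 353 | 166 322 353 | 167 322 354 | 168 322 353 | 169 323 353 | 170 323 353 | 171 323 353 | 172 324 353 | 173 324 352 | 174 325 352 | 175 326 351 | 176 327 350 | 177 328 349 | 178 329 348 | 179 331 346 | 180 335 342 | [[ 0.975  0.224 -0.   ]
 [ 0.224 -0.975  0.001]
 [ 0.    -0.001 -1.   ]]
```

```bash
python3 - <<'E'
from h import *
def proj(n,X):
    c=arm.camera_info(n);return cv2.projectPoints(np.array([X],float),cv2.Rodrigues(np.array(c["R"]))[0],np.array(c["t"]),np.array(c["mtx"]),np.array(c["distortion"]))[0].ravel().round(0)
for X in([117.5,-511.7,231],[117.5,-511.7,350],[300,-380,250],[0,0,300]):print(X,proj("top",X),proj("side",X))
for z in(0,150,200):print(z,plane("side",(450,132),z).round(0),plane("side",(490,20),z).round(0),plane("top",(486,292),z).round(0),plane("top",(486,350),z).round(0),plane("top",(555,288),z).round(0))
E
```

```text
[117.5, -511.7, 231] [582. 492.] [692.  39.]
[117.5, -511.7, 350] [612. 510.] [766. -63.]
[300, -380, 250] [522. 379.] [534.  35.]
[0, 0, 300] [193. 635.] [1128.  390.]
0 [ 370. -484.    0.] [  421. -1017.     0.] [ 373. -474.    0.] [ 268. -475.    0.] [ 377. -617.    0.]
150 [ 349. -265.  150.] [ 385. -647.  150.] [ 392. -389.  150.] [ 309. -389.  150.] [ 395. -501.  150.]
200 [ 341. -192.  200.] [ 373. -523.  200.] [ 398. -360.  200.] [ 323. -361.  200.] [ 401. -462.  200.]
```

The toaster base occupies about x 268–372, y below -475, so I'll rotate the tool in place first and then go +y before +x.

The manual's scale: shifts go in shares of 62.5 mm. Converting my numbers, -5 mm is -0.08.

Emit:
move_tool([
  {"tz": -0.08, "rz": -0.168},
  {"tz": -0.08, "rz": -0.168},
  {"tz": -0.08, "rz": -0.168},
  {"tz": -0.08, "rz": -0.168},
  {"tz": -0.08, "rz": -0.168},
  {"tz": -0.08, "rz": -0.168},
  {"tz": -0.08, "rz": -0.168},
  {"tz": -0.08, "rz": -0.169},
], aperture=50)

```text
t: 1.1
tcp_pos: [117.5, -511.4, 271.1]
orientation: [-2.215, -2.227, -0.001]
wrist_force: [1.0, -0.2, 0.5]
gripper_width: 50.0
gripper_force: 0.0
```

Emit:
move_tool([
  {"tx": 0.56},
  {"tx": 0.56},
  {"tx": 0.56},
  {"tx": 0.56},
  {"tx": 0.56},
  {"tx": 0.56},
])

```text
t: 1.85
tcp_pos: [117.5, -300.3, 271.0]
orientation: [-2.221, -2.221, -0.001]
wrist_force: [1.0, 0.1, 0.4]
gripper_width: 50.0
gripper_force: 0.0
```

Emit:
move_tool([
  {"tx": 0.216, "ty": 0.72},
  {"tx": 0.216, "ty": 0.72},
  {"tx": 0.216, "ty": 0.72},
  {"tx": 0.216, "ty": 0.72},
  {"tx": 0.216, "ty": 0.72},
  {"tx": 0.216, "ty": 0.72},
  {"tx": 0.216, "ty": 0.72},
  {"tx": 0.216, "ty": 0.72},
])

```text
t: 2.85
tcp_pos: [478.9, -192.8, 271.0]
orientation: [-2.221, -2.221, 0.0]
wrist_force: [0.0, -0.6, 0.6]
gripper_width: 50.1
gripper_force: 0.0
```

Emit:
move_tool([
  {"tz": 0.32},
  {"tz": 0.32},
  {"tz": 0.32},
  {"tz": 0.32},
  {"tz": 0.16},
  {},
  {},
])

```text
t: 3.72
tcp_pos: [477.9, -193.9, 182.0]
orientation: [2.221, 2.221, 0.0]
wrist_force: [0.5, -0.6, -0.6]
gripper_width: 50.0
gripper_force: 0.0
```

Emit:
move_tool([
  {"tx": 0.024, "ty": 0.0048, "tz": 0.24},
  {"tz": 0.24},
  {"tz": 0.24},
  {"tz": 0.24},
  {"tz": 0.24},
  {"tz": 0.16},
  {"tz": 0.064},
  {},
])

```text
t: 4.72
tcp_pos: [477.9, -192.2, 92.3]
orientation: [-2.221, -2.221, -0.0]
wrist_force: [-0.1, 1.0, 0.5]
gripper_width: 50.2
gripper_force: 0.0
```

Emit:
move_tool([
  {},
  {},
  {},
  {},
  {},
  {},
], aperture=10, clamp_n=40)

```text
t: 5.48
tcp_pos: [478.2, -192.4, 92.8]
orientation: [2.221, 2.221, 0.0]
wrist_force: [-0.9, 0.7, 6.0]
gripper_width: 17.2
gripper_force: 38.9
```

In the tool's units: -20 mm is -0.32, -15 mm is -0.24.

Emit:
move_tool([
  {"tz": -0.08},
  {"tz": -0.24},
  {"tz": -0.32},
  {"tz": -0.32},
  {"tz": -0.32},
  {"tz": -0.32},
  {"tz": -0.32},
  {},
])

```text
t: 6.48
tcp_pos: [478.8, -192.7, 214.2]
orientation: [2.219, 2.219, 0.001]
wrist_force: [0.1, -0.2, 0.3]
gripper_width: 17.1
gripper_force: 39.0
```

```bash
python3 - <<'E'
from h import *
for n in("top","side"):
    im=arm.capture(n); cv2.imwrite(f"pics/{n}1.png",cv2.cvtColor(im,cv2.COLOR_RGB2BGR))
print(arm.observe()["tcp_pos"])
E
```

```text
[ 477.73361903 -192.11643813  212.23786519]
```

View pics/side1.png

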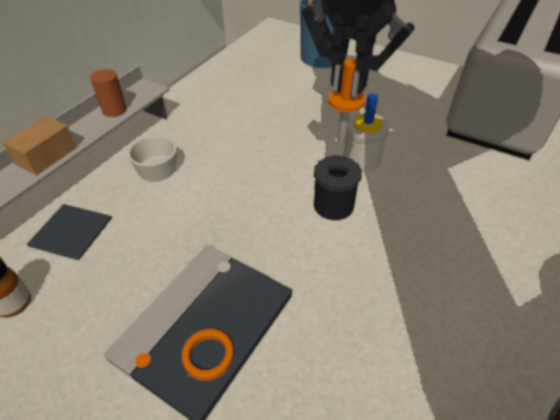

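View pics/top1.png

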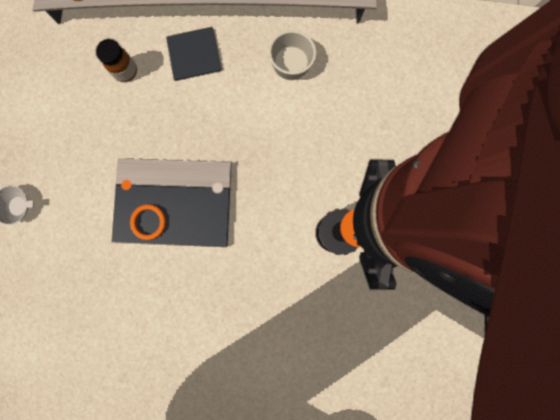

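The pick hangs upright in the gripper: side-view collar at about (347,100), shank below it to about (343,165). The canister is now empty, its lid hole centred near (338,170).

```bash
python3 - <<'E'
from h import *
im=cv2.cvtColor(cv2.imread("pics/side1.png"),cv2.COLOR_BGR2RGB)
m,l,b=blobs(im,(3,190,120),(16,255,255))
for i,s,c in b:print(s,c)
m2=m[:, 320:380]
for r in range(84,112):
    x=np.where(m2[r])[0]
    if len(x):print(r,x.min()+320,x.max()+320,end=' | ')
c=arm.camera_info("side")
P=lambda X:cv2.projectPoints(np.array([X],float),cv2.Rodrigues(np.array(c["R"]))[0],np.array(c["t"]),np.array(c["mtx"]),np.array(c["distortion"]))[0].ravel().round(1)
T=[478,-192.3]
for z in(198,200,202,204,206):print(z,P(T+[z]))
print("tip",P(T+[127.8])); 
g=cv2.cvtColor(im,cv2.COLOR_RGB2GRAY);print("hole", P([478.2,-192.4,78])); print(g[156:186,318:362:2])
print(im[100:182:4,334:354:2,2])
E
```

```text
[329, 60, 36, 52, 818] [346.2  91.7]
[182, 329, 51, 51, 1124] [207.3 354.1]
[136, 354, 14, 13, 147] [142.4 359.8]
84 342 351 | 85 342 350 | 86 342 350 | 87 342 350 | 88 342 350 | 89 342 350 | 90 342 350 | 91 341 350 | 92 332 349 | 93 331 349 | 94 330 349 | 95 330 362 | 96 329 363 | 97 329 364 | 98 329 364 | 99 329 364 | 100 329 364 | 101 329 363 | 102 330 363 | 103 330 363 | 104 330 362 | 105 331 362 | 106 332 361 | 107 334 359 | 108 335 358 | 109 337 357 | 110 340 354 | 111 345 348 | 198 [346.  101.4]
200 [346.1 100.1]
202 [346.3  98.8]
204 [346.5  97.4]
206 [346.6  96.1]
tip [340.7 143.8]
hole [337.4 169.8]
[[178 181 179 148  92  85  76  67  59  62  62  68  68  66  80  98 127 137
  142 145 148 150]
 [178 179 170 129  71  64  59  57  55  56  48  54  58  58  66  89 120 134
  142 145 147 150]
 [175 172 146  96  58  56  55  57  56  55  52  54  56  55  59  72  96 122
  140 146 148 150]
 [166 152 108  69  56  56  56  56  56  55  55  56  55  56  55  59  69  97
  135 146 148 150]
 [143 110  72  58  55  55  56  56  56  56  56  56  55  57  55  56  58  73
  122 143 148 150]
 [113  69  58  56 
[... 2511 characters left out ...]
79  90  91]
 [ 94  92  88  75  77  84  81  80  90  87]
 [ 95  94  92  94 110 111 101  90  91  83]
 [ 95  95  90  99 111 109  93  86  91  91]
 [ 96  95  89 102 111 105  86  79  82  89]
 [ 95  95  88 103 109  99  77  74  78  88]
 [104 125  96 102 104  89  75  77  80  84]
 [ 96  97  96 100  96  87  74  78  82  89]
 [ 98  98  98  97  96  82  75  80  84 107]
 [ 97  97  98  96  94  79  77  81  98 119]
 [ 57  59  57  62  64  62  70  87 113 122]
 [ 55  55  55  55  55  56  55  55  57  68]
 [ 52  51  52  52  54  55  55  55  55  56]
 [ 40  40  40  41  42  41  41  52  55  56]
 [ 22  21  21  19  19  21  29  47  54  55]
 [ 42  36  36  35  37  46  54  55  55  54]
 [ 56  55  56  56  55  56  55  55  54  55]]
```

Emit:
move_tool([
  {"tx": 0.192, "ty": 0.04},
  {"tx": 0.352, "ty": 0.0736},
  {"tx": 0.48, "ty": 0.1024},
  {"tx": 0.48, "ty": 0.1024},
  {"tx": 0.48, "ty": 0.1024},
  {"tx": 0.48, "ty": 0.1024},
  {"tx": 0.48, "ty": 0.1024},
  {"tx": 0.48, "ty": 0.1024},
])

```text
t: 7.58
tcp_pos: [522.8, 23.7, 211.6]
orientation: [-2.22, -2.221, 0.001]
wrist_force: [-0.2, 0.1, -1.0]
gripper_width: 17.2
gripper_force: 39.0
```

Emit:
move_tool([
  {"tx": 0.48, "ty": 0.1024},
  {"tx": 0.48, "ty": 0.1024},
  {"tx": 0.48, "ty": 0.1024},
  {"tx": 0.4, "ty": 0.0848},
  {"tx": 0.32, "ty": 0.0672},
  {"tx": 0.16, "ty": 0.032},
  {"tx": 0.072, "ty": 0.0128},
  {},
])

```text
t: 8.57
tcp_pos: [554.8, 171.1, 212.2]
orientation: [-2.222, -2.221, 0.0]
wrist_force: [0.3, -0.0, -0.6]
gripper_width: 17.2
gripper_force: 39.0
```

Emit:
move_tool([
  {},
  {},
])

```text
t: 8.82
tcp_pos: [554.9, 170.8, 212.4]
orientation: [2.222, 2.221, -0.0]
wrist_force: [0.3, -0.3, 0.3]
gripper_width: 17.2
gripper_force: 39.0
```

```bash
python3 -c "
from h import *
a=[]
for i in range(4):
    im=arm.capture('side');a.append(arm.observe()['tcp_pos'])
cv2.imwrite('pics/side2.png',cv2.cvtColor(im,cv2.COLOR_RGB2BGR));print(np.mean(a,0),np.std(a,0))"
```

```text
[554.86864794 171.02206915 212.37818414] [0.00702081 0.08847159 0.01431158]
```

In the tool's units: 15 mm is 0.24, 10 mm is 0.16.

Emit:
move_tool([
  {"tz": 0.16},
  {"tz": 0.24},
  {"tz": 0.24},
  {"tz": 0.24},
  {"tz": 0.24},
  {"tz": 0.16},
  {"tz": 0.096},
  {"tz": 0.064},
])

```text
t: 10.02
tcp_pos: [555.0, 171.4, 122.2]
orientation: [2.221, 2.221, 0.0]
wrist_force: [0.4, -0.3, -1.2]
gripper_width: 17.1
gripper_force: 39.0
```

Emit:
move_tool([
  {"tz": 0.064},
  {"tz": 0.048},
  {"tz": 0.032},
  {},
])

```text
t: 10.52
tcp_pos: [554.8, 171.3, 113.2]
orientation: [-2.221, -2.221, 0.0]
wrist_force: [-0.6, -0.6, -0.7]
gripper_width: 16.8
gripper_force: 39.0
```

```bash
python3 -c "
from h import *
im=arm.capture('side');print(arm.observe()['tcp_pos'],arm.observe()['wrist_force'])
cv2.imwrite('pics/side3.png',cv2.resize(cv2.cvtColor(im,cv2.COLOR_RGB2BGR)[220:420,60:260],None,fx=3,fy=3))"
```

```text
[554.88320257 171.32388862 113.34999191] [-0.84657662 -0.60466382 -0.32106248]
```

View pics/side3.png

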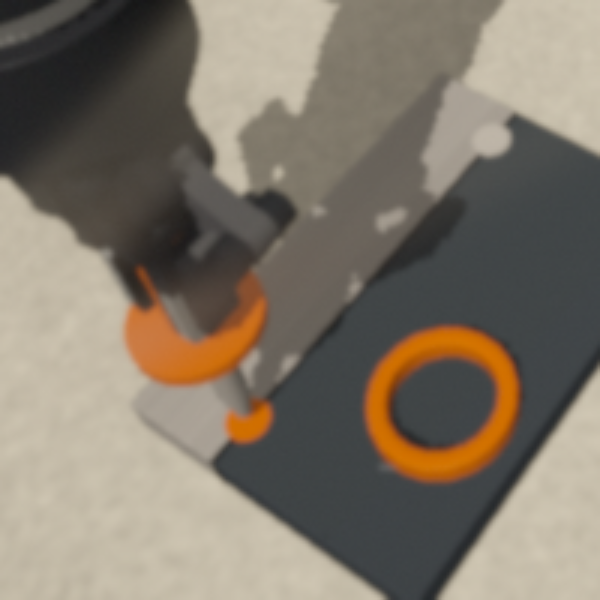

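The tip is at crop (248,412), just above the orange dot at (247,420), so it is hovering a few millimetres over it. I'll lower it slightly and trace the joint at 40 mm/s.

Emit:
move_tool([
  {"tz": 0.016},
  {"tz": 0.016},
  {"tx": -0.048},
  {"tx": -0.08, "ty": -0.0016},
  {"tx": -0.08, "ty": -0.0016},
  {"tx": -0.08, "ty": -0.0016},
  {"tx": -0.08, "ty": -0.0016},
  {"tx": -0.08, "ty": -0.0016},
])

```text
t: 11.58
tcp_pos: [554.4, 142.9, 111.4]
orientation: [2.222, 2.221, 0.0]
wrist_force: [-0.1, 0.4, -1.2]
gripper_width: 17.1
gripper_force: 39.0
```

Emit:
move_tool([
  {"tx": -0.08, "ty": -0.0016},
  {"tx": -0.08, "ty": -0.0016},
  {"tx": -0.08, "ty": -0.0016},
  {"tx": -0.08, "ty": -0.0016},
  {"tx": -0.08, "ty": -0.0016},
  {"tx": -0.08, "ty": -0.0016},
  {"tx": -0.08, "ty": -0.0016},
  {"tx": -0.08, "ty": -0.0016},
])

```text
t: 12.58
tcp_pos: [553.5, 103.0, 111.3]
orientation: [2.221, 2.221, -0.0]
wrist_force: [-0.0, -0.2, -0.1]
gripper_width: 17.4
gripper_force: 39.0
```

In the tool's units: -5 mm is -0.08, -0.1 mm is -0.0016.

Emit:
move_tool([
  {"tx": -0.08, "ty": -0.0016},
  {"tx": -0.08, "ty": -0.0016},
  {"tx": -0.08, "ty": -0.0016},
  {"tx": -0.08, "ty": -0.0016},
  {"tx": -0.08, "ty": -0.0016},
  {"tx": -0.08, "ty": -0.0016},
  {"tx": -0.08, "ty": -0.0016},
  {"tx": -0.08, "ty": -0.0016},
])

```text
t: 13.58
tcp_pos: [552.7, 63.0, 111.3]
orientation: [-2.221, -2.221, -0.0]
wrist_force: [-0.2, -1.2, -0.6]
gripper_width: 17.1
gripper_force: 39.0
```

Emit:
move_tool([
  {"tx": -0.08, "ty": -0.0016},
  {"tx": -0.08, "ty": -0.0016},
  {"tx": -0.08, "ty": -0.0016},
  {"tx": -0.08, "ty": -0.0016},
  {"tx": -0.08, "ty": -0.0016},
  {"tx": -0.08, "ty": -0.0016},
  {"tx": -0.08, "ty": -0.0016},
  {"tx": -0.08, "ty": -0.0016},
])

```text
t: 14.58
tcp_pos: [551.9, 23.0, 111.3]
orientation: [-2.221, -2.221, -0.0]
wrist_force: [0.7, 0.7, -0.6]
gripper_width: 16.9
gripper_force: 39.0
```

Emit:
move_tool([
  {"tx": -0.08, "ty": -0.0016},
  {"tx": -0.064, "ty": -0.0016},
  {"tx": -0.04},
  {},
  {},
  {},
])

```text
t: 15.32
tcp_pos: [551.7, 12.0, 111.3]
orientation: [-2.221, -2.222, -0.0]
wrist_force: [-0.4, -1.0, -1.0]
gripper_width: 16.7
gripper_force: 39.0
```

```bash
python3 -c "
from h import *
im=arm.capture('side');print(arm.observe()['tcp_pos'])
cv2.imwrite('pics/side4.png',cv2.resize(cv2.cvtColor(im,cv2.COLOR_RGB2BGR)[150:350,130:330],None,fx=3,fy=3))"
```

```text
[551.72079597  11.96822344 111.28913505]
```

View pics/side4.png

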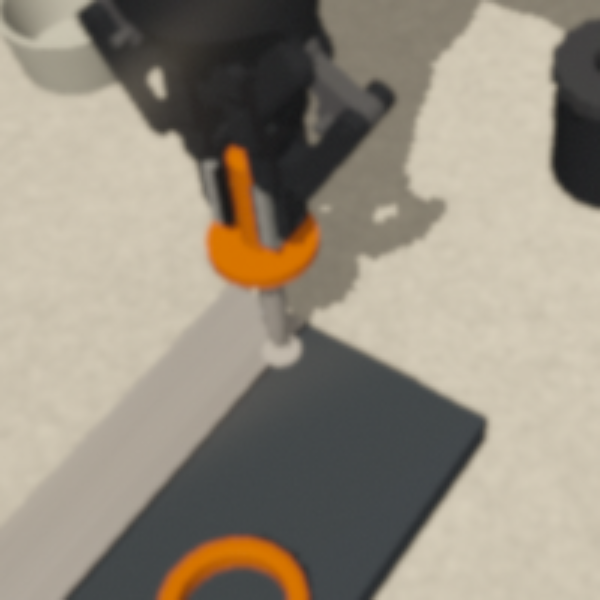

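The tip sits over the white dot, at about crop (277,345). Next I lift it and go back over the canister.

In the tool's units: -10 mm is -0.16, -17 mm is -0.272.

Emit:
move_tool([
  {"tz": -0.096},
  {"tz": -0.192},
  {"tz": -0.24},
  {"tz": -0.272},
  {"tz": -0.272},
  {"tz": -0.272},
  {"tz": -0.16},
  {"tz": -0.096},
])

```text
t: 16.38
tcp_pos: [551.9, 11.8, 212.2]
orientation: [2.221, 2.221, 0.001]
wrist_force: [-0.4, -0.1, -0.3]
gripper_width: 16.9
gripper_force: 39.0
```

Emit:
move_tool([
  {"tx": -0.24, "ty": -0.088},
  {"tx": -0.48, "ty": -0.176},
  {"tx": -0.64, "ty": -0.224},
  {"tx": -0.64, "ty": -0.224},
  {"tx": -0.56, "ty": -0.208},
  {"tx": -0.384, "ty": -0.144},
  {"tx": -0.224, "ty": -0.08},
  {"tx": -0.1024, "ty": -0.032},
])

```text
t: 17.38
tcp_pos: [477.7, -193.2, 211.0]
orientation: [-2.222, -2.22, 0.0]
wrist_force: [0.7, 0.2, -0.4]
gripper_width: 17.5
gripper_force: 39.0
```

Emit:
move_tool([
  {},
  {},
  {},
  {},
])

```text
t: 17.88
tcp_pos: [478.4, -192.2, 211.3]
orientation: [-2.221, -2.222, -0.0]
wrist_force: [0.4, 0.0, -0.0]
gripper_width: 17.5
gripper_force: 39.0
```

```bash
python3 -c "
from h import *
im=arm.capture('side');print(arm.observe()['tcp_pos'])
m,l,b=blobs(im,(3,190,120),(16,255,255))
for i,s,c in b:print(s,c)
cv2.imwrite('pics/side5.png',cv2.resize(cv2.cvtColor(im,cv2.COLOR_RGB2BGR)[50:250,240:440],None,fx=3,fy=3))"
```

```text
[ 478.35059928 -192.23945549  211.29083329]
[329, 61, 35, 52, 810] [345.9  92.7]
[182, 329, 51, 51, 1122] [207.3 354.1]
[136, 354, 14, 13, 148] [142.5 359.8]
```

In the tool's units: 20 mm is 0.32, 18 mm is 0.288.

Emit:
move_tool([
  {"tz": 0.16},
  {"tz": 0.288},
  {"tz": 0.32},
  {"tz": 0.32},
  {"tz": 0.288},
  {"tz": 0.192},
  {"tz": 0.128},
  {"tz": 0.064},
])

```text
t: 18.92
tcp_pos: [478.2, -192.6, 101.0]
orientation: [-2.221, -2.221, 0.0]
wrist_force: [-0.5, -1.0, -0.3]
gripper_width: 16.7
gripper_force: 39.0
```

Emit:
move_tool([
  {"tz": 0.048},
  {"tz": 0.032},
  {"tz": 0.016},
  {},
  {},
])

```text
t: 19.55
tcp_pos: [478.3, -192.6, 95.4]
orientation: [2.221, 2.221, 0.0]
wrist_force: [0.2, -0.0, -0.6]
gripper_width: 16.9
gripper_force: 39.0
```

Emit:
move_tool([
  {"tz": 0.0128},
  {"tz": 0.008},
  {},
  {},
])

```text
t: 20.05
tcp_pos: [478.3, -192.6, 94.0]
orientation: [2.221, 2.221, 0.0]
wrist_force: [-0.2, -0.2, -1.0]
gripper_width: 17.1
gripper_force: 39.0
```

In the tool's units: 0.6 mm is 0.0096, 0.4 mm is 0.0064.

Emit:
move_tool([
  {"tz": 0.0096},
  {"tz": 0.0064},
  {},
  {},
])

```text
t: 20.55
tcp_pos: [478.2, -192.6, 93.0]
orientation: [-2.221, -2.221, 0.0]
wrist_force: [0.6, 0.4, 0.0]
gripper_width: 17.2
gripper_force: 39.0
```

Emit:
move_tool([
  {"tz": 0.008},
  {},
  {},
])

```text
t: 20.92
tcp_pos: [478.3, -192.6, 92.8]
orientation: [2.221, 2.221, 0.0]
wrist_force: [-2.5, 1.3, 5.5]
gripper_width: 17.2
gripper_force: 39.4
```

Contact shows as 5.5 N upward at the original height, so the collar is on the lid. I'll open the fingers and retreat straight up.

Emit:
move_tool([
  {},
  {},
  {},
  {},
  {},
  {},
], aperture=50)

```text
t: 21.68
tcp_pos: [478.2, -192.6, 92.5]
orientation: [-2.222, -2.221, 0.0]
wrist_force: [0.1, 0.5, 0.4]
gripper_width: 50.2
gripper_force: 0.0
```

Emit:
move_tool([
  {"tz": -0.128},
  {"tz": -0.24},
  {"tz": -0.32},
  {"tz": -0.32},
  {"tz": -0.32},
  {"tz": -0.32},
  {"tz": -0.24},
  {},
])

```text
t: 22.68
tcp_pos: [478.9, -193.0, 211.9]
orientation: [2.22, 2.22, 0.001]
wrist_force: [-0.3, -0.3, -0.1]
gripper_width: 50.2
gripper_force: 0.0
```

```bash
python3 -c "
from h import *
im=arm.capture('side');print(arm.observe()['tcp_pos'])
m,l,b=blobs(im,(3,190,120),(16,255,255))
for i,s,c in b:print(s,c)
cv2.imwrite('pics/side6.png',cv2.resize(cv2.cvtColor(im,cv2.COLOR_RGB2BGR)[50:250,240:440],None,fx=3,fy=3))"
```

```text
[ 478.44144614 -192.68793558  210.88617766]
[322, 138, 32, 43, 799] [338.4 163.2]
[182, 329, 51, 51, 1122] [207.3 354.1]
[136, 354, 14, 13, 148] [142.5 359.8]
```

View pics/side6.png

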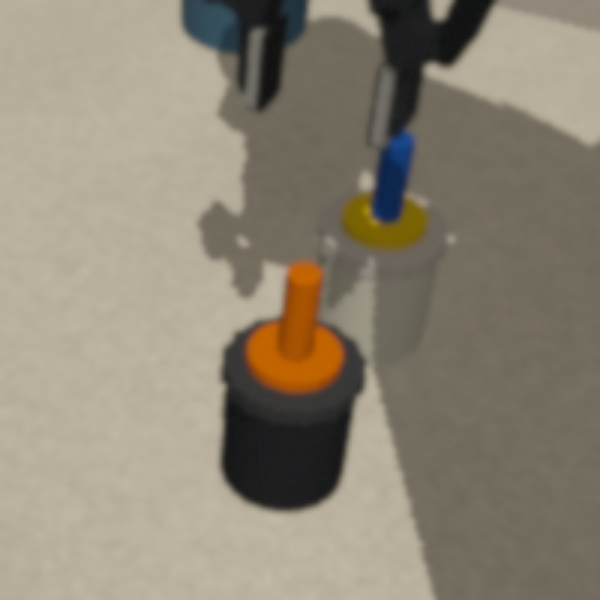

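The pick is seated upright in the lid: its orange blob is at (338.4,163.2), against (338.6,163.6) at the start, and the gripper is clear.

```bash
python3 -c "
from station import arm
print(arm.job_done())"
```

```text
the job is handed in; nothing more can be done
None
```

The job is handed in, but no verdict was printed: the pick's tip skimmed the joint from the orange dot to the white dot at about 4 cm/s, a few millimetres above the surface, and the pick is back upright in the charcoal canister's lid with the gripper clear.

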